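Shim and zero the bench scale

TASK

The bench scale leans and rocks because its front-left foot has lost its pad. With the fingers, push the orange wedge along the bench, thin end first, under that foot until the scale sits level and steady, and only then press the blue zero key right down and let it come up again. Only push and press: do not lift the wedge or the scale, do not shove the scale along the bench, and leave the other things alone.

Things in the scene. Friction and masses are not known exactly. Their poses are not given: they have to be found in the camera images.
- scale: loose white bench scale, 0.9 kg, housing 140 (x) x 180 (y) mm, underside 18, top 48, steel pan 56 mm above the bench when level. Origin: centre of the footprint, level with the soles of its feet; x to its back, y to its left, z up (vertical when level). Feet at x = +-52, y = +-70 mm. It leans 0.084 rad to its short front-left foot, the back-right foot in the air
- short_foot (a point): lowest point of the scale's short foot, at its (-52, +70) mm (front-left), 20 mm in from the left edge: a bare brass ball end 20 mm across, 7 mm short of the other feet, which have black pads. It rests on the bench with about 2 N, and stands 7 mm above it when the scale is level
- wedge: loose orange wedge, black cross ribs, 110 mm long (x), 40 wide (y), 1.2 mm thick at the thin end (x = -55 mm), rising evenly to 15 mm at the thick end (x = +55, upright flat face). Origin: centre of its underside. It lies left of the scale, thin end roughly towards the short foot, and slides easily. The scale is level with the foot over x = -9 mm, where it is 7 mm thick; farther in lifts it too high
- zero_key (a joint): blue round zero key at the scale's front edge: 0 up, 0.004 m fully down; sprung, 1 N to start and 3 N when fully down
- zero_key_top (a point): centre of the top of the zero key, 24 mm across, 55 mm above the bench when level and 7 mm above the housing round it
- screw_tin_2: bystander, loose: round tin with a white lid, 58 mm across, 26 high; origin at the centre of its underside
- clamp_block: bystander, loose: small light block, 24 x 46 x 20 mm; origin at the centre of its underside
- marker: bystander, loose: white marker with blue cap, 131 mm long; origin at the centre of its underside
- driver_yellow: bystander, loose: screwdriver with yellow handle, 164 mm long; origin at the centre of its underside
- flux_pen: bystander, loose: green pen with white cap, 112 mm long; origin at the centre of its underside
- multimeter: bystander, loose: yellow and black multimeter, 135 x 68 x 45 mm; origin at the centre of its underside

How it is judged (in metres and radians):
On the way, in this order (a step that is already met when the one before it is completed fails the run):
1. the wedge carries the short foot and the scale is level (angle between scale's own z axis and vertical below 0.015 rad and contact force between wedge and scale above 0.15 N), for 0.2 s.
2. the zero key is pressed right down on the level scale (all of step 1 and value of joint zero_key above 0.003 m), for 0.05 s.
At the end, for the whole second after the job is handed in: The scale stands level to 0.015 rad and at rest, with its short foot carried by the wedge (more than 0.15 N), the wedge flat on the bench and at rest; the zero key has come up again (under 1 mm); the scale is within 30 mm of where it stood (all of step 1 and value of joint zero_key below 0.001 m and angle between wedge's own z axis and vertical below 0.04 rad and height (world z) of wedge below 0.004 m and distance of scale from where it was at the start of the episode below 0.03 m and linear speed of each of scale, wedge below 0.01 m/s and angular speed of scale below 0.03 rad/s); the robot touches nothing.
It fails at once if the wedge was lifted off the bench (10 mm) (height (world z) of wedge above 0.01 m).
It fails at once if the scale was lifted (12 mm) or tipped up (0.15 rad) (height (world z) of scale above 0.012 m or angle between scale's own z axis and vertical above 0.15 rad).
It fails at once if the scale was shoved along the bench (40 mm) (distance of scale from where it was at the start of the episode above 0.04 m).
It fails at once if the key was pressed while the scale still leaned (value of joint zero_key above 0.003 m and angle between scale's own z axis and vertical above 0.03 rad).
It fails at once if a bystander was moved (25 mm) (distance of any of screw_tin_2, clamp_block, marker, driver_yellow, flux_pen, multimeter from where it was at the start of the episode above 0.025 m).
It also fails if it takes over 48 s, if anything falls off the work surface, if the arm or the gripper's body presses on something with over 40 N, if the wrist force passes 120 N, or if a joint passes its speed limit or range.

ROBOT

A 6-joint arm with a two-finger parallel gripper is mounted at the origin on a cart in front of the work surface, level with it; the furniture and walls round the work are solid. World frame = base frame: x ahead of the robot, y to its left, z up, the work surface at z = 0. Lengths are in m, angles in degrees, forces in N, time in s.
With the tool pointing down it reaches from about 0.3 to 0.75 m from the base axis. Payload 8.5 kg.
Tool frame: the origin (TCP) lies on the centre line of the jaws, within the pads' length; the fingertips stand 25 mm ahead of it and the grasp point (between the pads) lies 6 mm ahead of it; z points along the fingers, y is the line along which they close (so a half turn about z gives the same grasp; the last joint's range is limited). The gripper opens to 85 mm and grips with 20 to 120 N. Pads are 22 mm wide; open, the fingers measure 114 mm over their backs; the gripper's body (76 mm by 85 mm) begins 54 mm behind the grasp point. The pads swing forward as they close: fully open they stand 13 mm farther back than shut.
Start: joints at [53.726, 21.807, 74.336, -0, 83.858, -12.336], TCP at [0.223, 0.503, 0.256] pointing down, gripper open.
Joint ranges: [-178.18, 178.18], [-50.72, 133.34], [12.68, 142.11], [-81.47, 261.47], [9.98, 163.14], [-165.26, 165.26]. Speed limits (degrees/s): [136.94, 136.94, 180, 180, 180, 180].

INTERFACE

Orientations are given as a 3x3 rotation matrix whose columns are the frame's x, y, z axes.
In Python, from rig import telemetry, optics, env gives the robot as it stands.
- The arm moves only by the tool send_rows, never from a script. Its argument "deltas" is a list that holds one entry, the list of rows, each a list of 7 numbers: the shift along the tool's x, y, z in m, then the turn, a rotation vector about the tool's x, y, z in rad, then the opening, from -1 (shut) to 1 (fully open), so that 0 is half open. In form: [[[x, y, z, ax, ay, az, grip], ...]]. A call has 1 to 12 rows; each row shifts and turns the commanded pose from where the row before left it, along the tool's axes as they then stand; what a row does not reach is not made up. A row lasts 1/8 s, in which the tool goes at most 62.5 mm and 10.7 degrees, less where a joint would pass 70% of its speed; a pose out of reach is approached as far as the arm can. A call is refused whole if a number of a shift passes 0.0625 or a number of a turn 0.188, either way. A call with a gripper value outside its range is refused whole. The fingers move at their own pace and stop on an object; "squeeze" is the grip in N (left out, the last holds). Time passes only in rows, so rows that do not move let the fingers close. It gives the time, the measured TCP pose, the force, the opening and the grip force at its end, in the units of the state.
- telemetry.observe(): the state, without advancing time (a new reading comes with each control period).
- optics.get_image(name): name is "scene" or "top" or "wrist"; returns a dict with "image" (480x640x3 uint8, red, green, blue), "range_z" (480x640 float32, m along the optical axis (not along the pixel's ray), 0 where there is no reading), "K" (3x3 intrinsics, pixels), "rvec" (rotation vector, rad) and "tvec" (3), from world to camera coordinates, as OpenCV has them; the wrist camera has in their place "hand_eye" (4x4, takes a point from camera to tool coordinates, whose origin is the TCP and whose axes are the flange's). Camera axes: x right, y down, z forward; pixel columns grow to the right and rows downward; lengths in m; the calibration is good to about 2 mm. A picture is of the moment at which its call begins: read the wrist's pose just before it.
- env.close_job(): hands the job in; it is judged then, once.
The state is a dict: "time_s": time; "q": joint angles; "qvel": joint speeds; "joint_efforts": joint torques, N m; "position": TCP position; "tool_rot": TCP orientation; "ft_force": force on the tool from outside, world axes, zero at the start; "wrist_torque": the same for the moment, N m; "grip_width": finger opening in m; "gripper_force": force on a finger pad.
Only numpy, scipy, OpenCV 4.12 (cv2) and the standard library are available. Lean on these libraries where they do the work, as an engineer would, in place of code of your own. Each camera call takes 0.05 s, during which the arm holds its last target. There are 200 camera calls.

## Working session

There is one attempt and no reset: what is moved stays moved. The work goes in short steps, Python scripts to look and compute and a tool call to move; the robot and the scene stay as the last step left them, time stands still between calls to the robot, and variables do not carry over. Pictures are saved under pics/ and viewed, at most 10 in all, crops included, and the job is handed in when it is done.

Besides the shell and the picture viewer there is one more tool, called after ">>>" as name([rows], argument=value, ...), one row to a line, values as JSON. send_rows: Moves the arm, as the interface text tells. Its arguments: {"type":"object","properties":{"deltas":{"type":"array"},"squeeze":{"type":"number"}},"required":["deltas"]}

```bash
mkdir -p pics
python3 - <<'E'
from rig import telemetry, optics
import cv2,pickle
s=telemetry.observe(); print(s['position'],s['tool_rot'],s['time_s'],s['ft_force'],s['grip_width'])
d={n:optics.get_image(n) for n in('scene','top')}
pickle.dump(d,open('d0.pkl','wb'))
for n in d: cv2.imwrite(f'pics/{n}0.png',d[n]['image'][:,:,::-1]); print(n,d[n]['K'],d[n]['rvec'],d[n]['tvec'])
E
```

```text
[0.2229986  0.50246773 0.25570606] [[-9.13981200e-01  4.05755610e-01 -8.66569463e-04]
 [ 4.05756428e-01  9.13980431e-01 -1.22172154e-03]
 [ 2.96307164e-04 -1.46824665e-03 -9.99998878e-01]] 0.0 [-0.24078318  0.50811258 -0.0214473 ] 0.08544622567880325
scene [[502.00507538   0.         314.37060921]
 [  0.         502.00507538 244.96475833]
 [  0.           0.           1.        ]] [ 0.76786347  2.68579912 -0.99092991] [ 0.61020433 -0.03789501  0.96365008]
top [[544.41082689   0.         316.04971276]
 [  0.         544.41082689 237.75874513]
 [  0.           0.           1.        ]] [ 2.04442234 -2.17434633  0.24352242] [-0.20842336  0.58954165  0.93749549]
```

View pics/top0.png

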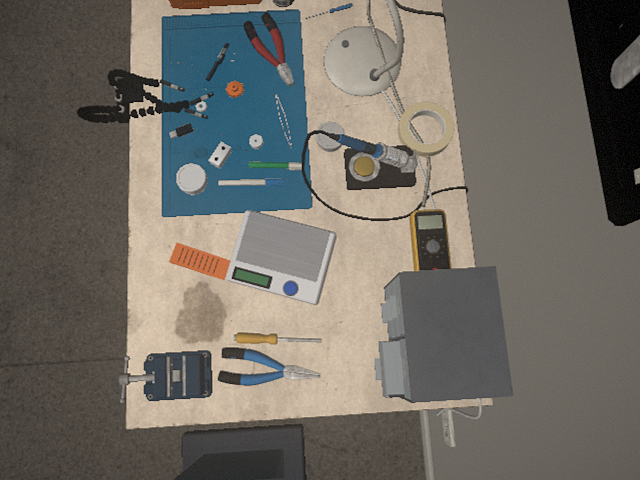

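View pics/scene0.png

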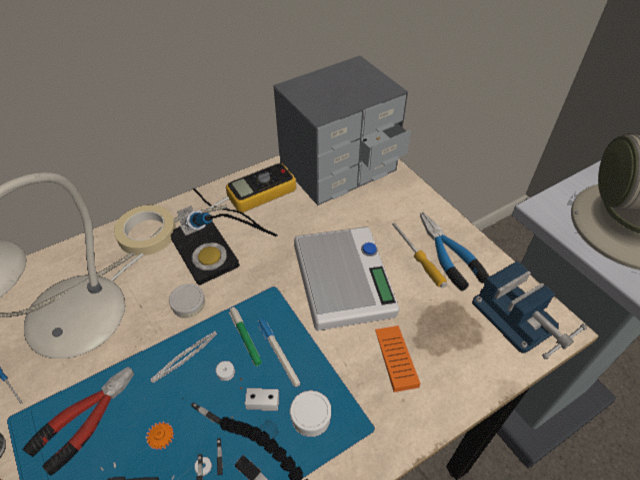

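The top view shows the wedge at about (200,262) px, with its thin end at the scale's left edge (230,270). The blue key is at (290,288), and the scale's front-left corner is near (229,284).

```bash
cat > h.py <<'E'
import numpy as np,cv2
def ray(d,uv,z):
    R=cv2.Rodrigues(np.array(d['rvec']))[0]; t=np.array(d['tvec']).ravel(); c=-R.T@t
    uv=np.atleast_2d(np.array(uv,float)); r=np.c_[uv,np.ones(len(uv))]@np.linalg.inv(d['K']).T@R
    return c+r*((z-c[2])/r[:,2])[:,None]
def mask(d,lo,hi,roi=None):
    h=cv2.cvtColor(d['image'],cv2.COLOR_RGB2HSV); m=cv2.inRange(h,lo,hi)
    if roi: 
        k=np.zeros_like(m); a,b,c,e=roi; k[b:e,a:c]=255; m&=k
    return m
def rect(m):
    cs=max(cv2.findContours(m,0,2)[0],key=cv2.contourArea); return cv2.minAreaRect(cs),cs
E
python3 - <<'E'
from h import *; import pickle
np.set_printoptions(precision=4,suppress=True)
d=pickle.load(open('d0.pkl','rb'))
R=cv2.Rodrigues(d['top']['rvec'])[0]; print('cam',-R.T@d['top']['tvec'].ravel())
for n,roi in (('top',(150,220,260,300)),('scene',(350,300,440,410))):
    m=cv2.morphologyEx(mask(d[n],(3,140,100),(16,255,255),roi),3,np.ones((7,7)))
    r,c=rect(m); c=cv2.approxPolyDP(c,4,True)[:,0]
    print(n,'wedge',c.tolist(),ray(d[n],c,0.0)[:,:2].tolist(),'\n z.015',ray(d[n],c,0.015)[:,:2].tolist())
for n,roi in (('top',(270,270,310,310)),('scene',(350,235,385,262))):
    m=mask(d[n],(100,130,60),(130,255,255),roi); r,c=rect(m); print(n,'key',r,ray(d[n],r[0],.052))
n='top';m=mask(d[n],(0,0,150),(180,40,255),(220,205,345,310)); r,c=rect(m); 
b=cv2.boxPoints(r);print('scale',r,b.tolist(),ray(d[n],b,.045))
for nm,p,z in(('tin',(191,179),.026),('driver',(257,338),.02),('drivertip',(321,340),.01),('drvL',(234,337),.02),('cabinet',(378,345),.06),('mm',(432,240),.045),('vise',(180,375),.05),('pliers',(222,352),.02),('marker',(283,182),.01),('markL',(219,183),.01),('pen',(300,166),.01)):
    print(nm,ray(d[n],p,z))
E
```

```text
cam [ 0.3581 -0.2269  1.0441]
top wedge [[176, 244], [171, 262], [223, 279], [228, 260]] [[0.5943715934413635, 0.029003813528191147], [0.5591600318147414, 0.03891394843253526], [0.5196575953834413, -0.061064479101421376], [0.5563258819232132, -0.0716963572374921]] 
 z.015 [[0.590977050653537, 0.02532766048351648], [0.5562713419023524, 0.03509542538193777], [0.5173364014903269, -0.06344670189399457], [0.5534779076964064, -0.07392584138747227]]
scene wedge [[376, 329], [393, 390], [418, 387], [398, 326]] [[0.5516651040424188, -0.07565263186470314], [0.5923697845788332, 0.023029350455770092], [0.5575450030536626, 0.039146266948664854], [0.5176923068670254, -0.06105698503783144]] 
 z.015 [[0.558000300245378, -0.06906695544471395], [0.5978539098821507, 0.027551741711372202], [0.5637572598089868, 0.04333167880931052], [0.524737820868193, -0.054776480654868315]]
top key ((290.0, 287.5), (11.0, 10.0), 90.0) [[ 0.4884 -0.1912  0.052 ]]
scene key ((369.0, 248.0), (10.0, 12.0), 90.0) [[ 0.4888 -0.1892  0.052 ]]
scale ((279.25457763671875, 256.75799560546875), (93.92725372314453, 73.91552734375), 15.124006271362305) [[224.27499389648438, 280.18243408203125], [243.56021118164062, 208.82708740234375], [334.2341613769531, 233.33355712890625], [314.9489440917969, 304.68890380859375]] [[ 0.5103 -0.0705  0.045 ]
 [ 0.6448 -0.1106  0.045 ]
 [ 0.5865 -0.2794  0.045 ]
 [ 0.455  -0.2349  0.045 ]]
tin [[ 0.7172 -0.0075  0.026 ]]
driver [[ 0.4027 -0.1243  0.02  ]]
drivertip [[ 0.392  -0.2424  0.01  ]]
drvL [[ 0.4071 -0.0819  0.02  ]]
cabinet [[ 0.3754 -0.3421  0.06  ]]
mm [[ 0.5625 -0.462   0.045 ]]
vise [[0.3454 0.0112 0.05  ]]
pliers [[ 0.3813 -0.059   0.02  ]]
marker [[ 0.7054 -0.1867  0.01  ]]
markL [[ 0.7111 -0.0595  0.01  ]]
pen [[ 0.737  -0.2223  0.01  ]]
```

>>> send_rows([
  [[-0.043,-0.019,0.004,0,0,0,-1],[-0.043,-0.019,0.004,0,0,0,-1],[-0.043,-0.019,0.004,0,0,0,-1],[-0.043,-0.019,0.004,0,0,0,-1],[-0.043,-0.019,0.004,0,0,0,-1],[-0.043,-0.019,0.004,0,0,0,-1],[-0.043,-0.019,0.004,0,0,0,-1],[-0.043,-0.019,0.004,0,0,0,-1],[-0.043,-0.019,0.004,0,0,0,-1],[-0.043,-0.019,0.004,0,0,0,-1],[-0.043,-0.019,0.004,0,0,0,-1],[-0.043,-0.019,0.004,0,0,0,-1]],
])

```text
time_s: 1.6
position: [0.603, 0.0837, 0.2078]
tool_rot: [[-0.914, 0.406, -0.001], [0.406, 0.914, 0.0], [0.001, -0.0, -1.0]]
ft_force: [0.5, -0.2, 0.5]
grip_width: 0.0
gripper_force: 0.0
```

>>> send_rows([
  [[0,0,0,0,0,0.168,-1],[0,0,0,0,0,0.168,-1],[0,0,0,0,0,0.168,-1],[0,0,0,0,0,0.168,-1],[0,0,0,0,0,0.168,-1],[0,0,0,0,0,0.168,-1],[0,0,0,0,0,0.168,-1],[0,0,0,0,0,0.168,-1],[0,0,0,0,0,0.168,-1],[0,0,0,0,0,0,-1]],
])

```text
time_s: 2.85
position: [0.6021, 0.0849, 0.2079]
tool_rot: [[0.35, 0.937, -0.001], [0.937, -0.35, 0.0], [-0.0, -0.001, -1.0]]
ft_force: [0.6, 0.8, -0.7]
grip_width: -0.0
gripper_force: 0.0
```

Run:
```python
from rig import telemetry, optics
import cv2,pickle
s=telemetry.observe(); w=optics.get_image('wrist'); t=optics.get_image('top')
pickle.dump((s,w,t),open('d1.pkl','wb')); print(s['q'],s['position'],s['tool_rot'],s['time_s'],w['hand_eye'],w['K'])
cv2.imwrite('pics/w1.png',w['image'][:,:,::-1])
```

```text
[-3.11348951e+00  2.97148060e+01  6.92043039e+01  3.39948155e-04
  8.11305393e+01  1.73712798e+01] [0.60212032 0.08492321 0.20793075] [[ 3.49959127e-01  9.36764571e-01 -8.64944940e-04]
 [ 9.36764936e-01 -3.49959214e-01  5.29189152e-05]
 [-2.53122887e-04 -8.28769549e-04 -9.99999625e-01]] 2.85 [[ 3.27471899e-04 -9.49447243e-01 -3.13926464e-01  8.17940516e-02]
 [ 9.99999942e-01  3.41749107e-04  9.55361594e-06  2.84588547e-04]
 [ 9.82134343e-05 -3.13926449e-01  9.49447300e-01 -1.16339217e-01]
 [ 0.00000000e+00  0.00000000e+00  0.00000000e+00  1.00000000e+00]] [[340.14026831   0.         318.60769612]
 [  0.         340.14026831 236.48914118]
 [  0.           0.           1.        ]]
```

View pics/w1.png

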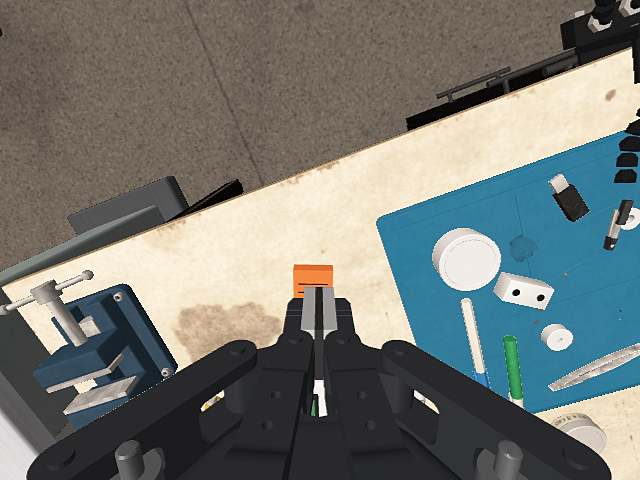

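The wrist view shows the wedge's thick end at cols 293–333, row ~265, nearly squared up with the closed fingers (col 319). Next I measure it by ray.

```bash
cat >> h.py <<'E'
def wray(s,w,uv,z):
    T=np.eye(4); T[:3,:3]=s['tool_rot']; T[:3,3]=s['position']; T=T@np.array(w['hand_eye'])
    uv=np.atleast_2d(np.array(uv,float)); r=np.c_[uv,np.ones(len(uv))]@np.linalg.inv(w['K']).T@T[:3,:3].T; c=T[:3,3]
    return c+r*((z-c[2])/r[:,2])[:,None]
E
python3 - <<'E'
from h import *; import pickle
np.set_printoptions(precision=4,suppress=True)
s,w,t=pickle.load(open('d1.pkl','rb'))
m=mask(w,(3,140,90),(18,255,255),(270,250,360,300)); r,c=rect(m); print(cv2.approxPolyDP(c,3,True)[:,0].tolist())
ys,xs=np.nonzero(m); print([(y,xs[ys==y].min(),xs[ys==y].max()) for y in range(ys.min(),ys.min()+24,3)])
y=ys.min()+1; a=xs[ys==y]
for z in(0,.015): print(z,wray(s,w,[(a.min(),y),(a.max(),y),(a.mean(),y)],z))
print(w['image'][258:300:2,313])
# top view: scale colours
E
```

```text
[[294, 264], [294, 297], [303, 297], [298, 292], [304, 286], [332, 285], [332, 265]]
[(264, np.int64(294), np.int64(294)), (267, np.int64(294), np.int64(332)), (270, np.int64(293), np.int64(332)), (273, np.int64(293), np.int64(332)), (276, np.int64(293), np.int64(332)), (279, np.int64(293), np.int64(332)), (282, np.int64(293), np.int64(332)), (285, np.int64(293), np.int64(332))]
0 [[0.5587 0.0408 0.    ]
 [0.5954 0.0271 0.    ]
 [0.577  0.034  0.    ]]
0.015 [[0.562  0.0464 0.015 ]
 [0.5971 0.0333 0.015 ]
 [0.5795 0.0399 0.015 ]]
[[246 231 206]
 [245 231 205]
 [247 235 212]
 [245 224 182]
 [217 104  45]
 [218 107  49]
 [234 122  58]
 [245 137  65]
 [245 137  65]
 [245 136  65]
 [244 135  65]
 [245 135  65]
 [255 141  66]
 [  0   7  28]
 [255 137  53]
 [156 160 159]
 [156 155 153]
 [157 155 153]
 [158 156 154]
 [157 157 154]
 [157 156 154]]
```

>>> send_rows([
  [[0,-0.006,0.04,0,0,0,-1],[0,0,0.05,0,0,0,-1],[0,0,0.045,0,0,0,-1],[0,0,0.028,0,0,0,-1],[0,0,0.015,0,0,0,-1],[-0.015,0,0,0,0,0,-1],[-0.015,0,0,0,0,0,-1],[-0.006,0,0,0,0,0,-1],[-0.006,0,0,0,0,0,-1],[-0.006,0,0,0,0,0,-1],[-0.006,0,0,0,0,0,-1]],
])

```text
time_s: 4.32
position: [0.5777, 0.0363, 0.0305]
tool_rot: [[0.351, 0.936, 0.001], [0.936, -0.351, 0.0], [0.0, 0.001, -1.0]]
ft_force: [-0.1, 1.5, 2.3]
grip_width: 0.0
gripper_force: 0.5
```

>>> send_rows([
  [[-0.006,0,0,0,0,0,-1],[-0.006,0,0,0,0,0,-1],[-0.005,0,0,0,0,0,-1],[-0.005,0,0,0,0,0,-1],[0,0,0,0,0,0,-1]],
])

```text
time_s: 4.95
position: [0.5698, 0.0156, 0.0303]
tool_rot: [[0.351, 0.936, -0.0], [0.936, -0.351, -0.0], [-0.0, -0.0, -1.0]]
ft_force: [0.0, 1.0, 0.5]
grip_width: 0.0001
gripper_force: 0.1
```

```bash
cat > look.py <<'E'
import sys,pickle; from rig import telemetry, optics; from h import *
np.set_printoptions(precision=4,suppress=True)
s=telemetry.observe(); d={n:optics.get_image(n) for n in('scene','top')}; pickle.dump((s,d),open(f'{sys.argv[1]}.pkl','wb'))
print(s['time_s'],s['position'],s['ft_force'])
for n,roi in (('top',(150,220,310,300)),('scene',(340,270,440,410))):
    m=cv2.morphologyEx(mask(d[n],(3,140,100),(16,255,255),roi),3,np.ones((7,7))); c=cv2.approxPolyDP(rect(m)[1],3,True)[:,0]
    print(n,c.tolist(),ray(d[n],c,.01)[:,:2].tolist())
for n,roi in (('top',(265,265,315,315)),('scene',(345,230,390,265))):
    m=mask(d[n],(100,130,60),(130,255,255),roi); M=cv2.moments(m,True); print(n,'key',M['m10']/M['m00'],M['m01']/M['m00'])
a=d['top'];h=a['range_z'] # pan plane from depth
u,v=np.meshgrid(np.arange(640),np.arange(480)); R=cv2.Rodrigues(a['rvec'])[0]
P=(cv2.undistortPoints(np.dstack([u,v]).reshape(-1,1,2).astype(float),a['K'],None).reshape(-1,2)); P=np.c_[P,np.ones(len(P))]*h.reshape(-1,1)
W=((P-a['tvec'].ravel())@R).reshape(480,640,3)
def plane(poly):
    k=np.zeros((480,640),np.uint8); cv2.fillPoly(k,[np.array(poly)],1); Q=W[(k>0)&(h>0)]; n=np.linalg.svd(Q-Q.mean(0),full_matrices=False)[2][2]; return n*np.sign(n[2]),Q.mean(0)
n,c=plane([(251,222),(325,242),(312,285),(240,262)]); b,_=plane([(240,310),(300,310),(320,325),(240,325)])
print('pan normal',n,c,'bench',b,'lean',np.arccos(n@b))
E
python3 look.py d2
python3 - <<'E'
import pickle,cv2
for n in['scene']:
    i=pickle.load(open('d2.pkl','rb'))[1][n]['image'][200:420,250:470,::-1]; cv2.imwrite('pics/s2.png',cv2.resize(i,(600,600),interpolation=2))
E
```

```text
4.95 [0.5698 0.0156 0.0303] [0.0095 1.0039 0.5074]
top [[190, 249], [186, 267], [226, 279], [230, 260]] [[0.5805496898615814, -0.0004030846036904845], [0.5457090758058984, 0.007674617291033137], [0.5177580918930996, -0.06837564039381988], [0.5541912635068547, -0.07702768598336807]]
scene [[388, 317], [372, 320], [380, 345]] [[0.5257771333856363, -0.07913515760384007], [0.5514095747660444, -0.0884269206181966], [0.5677166202811026, -0.04445689792403315]]
top key 292.23893805309734 287.1504424778761
scene key 366.59223300970876 246.46601941747574
pan normal [-0.0891  0.0699  0.9936] [ 0.5531 -0.1806  0.0558] bench [0.0004 0.0003 1.    ] lean 0.11359767277641383
```

View pics/s2.png

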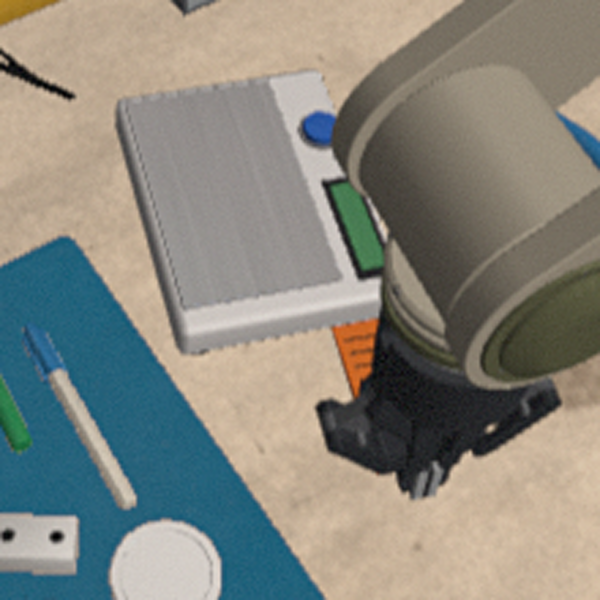

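The scene crop shows the fingers behind the wedge and the thin end already under the scale's left edge. I'll compare lean and key position with the start.

```bash
cat > cmp.py <<'E'
import sys,pickle; from h import *
np.set_printoptions(precision=4,suppress=True)
def an(d,mv=(0,0)):
    a=d['top'];h=a['range_z']; u,v=np.meshgrid(np.arange(640),np.arange(480)); R=cv2.Rodrigues(a['rvec'])[0]
    P=np.c_[u.ravel(),v.ravel(),np.ones(u.size)]@np.linalg.inv(a['K']).T*h.reshape(-1,1); W=((P-a['tvec'].ravel())@R).reshape(480,640,3)
    k=np.zeros((480,640),np.uint8); cv2.fillPoly(k,[np.array([(256,228),(318,245),(308,276),(246,258)])],1)
    Q=W[(k>0)&(h>0)]; n=None
    for _ in range(3):
        n=np.linalg.svd(Q-Q.mean(0),full_matrices=False)[2][2]; r=(Q-Q.mean(0))@n; Q=Q[abs(r)<2*r.std()+1e-5]
    n*=np.sign(n[2]); print('n',n,'rms',r.std(),'lean',np.arccos(n[2]),'z',Q.mean(0)[2])
    m=mask(a,(100,130,60),(130,255,255),(265,265,315,315)); M=cv2.moments(m,True); p=(M['m10']/M['m00'],M['m01']/M['m00']); print('key',p,ray(a,p,.053))
    m=mask(a,(50,60,20),(90,255,200),(225,260,280,295)); r,c=rect(m); print('lcd',r, ray(a,r[0],.048))
for f in sys.argv[1:]:
    o=pickle.load(open(f,'rb')); an(o if isinstance(o,dict) else o[1])
E
python3 cmp.py d0.pkl d2.pkl
```

```text
n [-0.0457  0.0683  0.9966] rms 0.0015116942208960227 lean 0.08226304216044204 z 0.056886887470555696
key (289.9537037037037, 287.6388888888889) [[ 0.488  -0.1911  0.053 ]]
lcd ((251.4602508544922, 277.14422607421875), (33.07491683959961, 8.542967796325684), 15.422160148620605) [[ 0.5125 -0.1211  0.048 ]]
n [-0.035   0.0555  0.9978] rms 0.0014431400775083234 lean 0.06566073830990593 z 0.05659431101107947
key (292.23893805309734, 287.1504424778761) [[ 0.4887 -0.1953  0.053 ]]
lcd ((253.20590209960938, 277.1764831542969), (33.46991729736328, 8.48874568939209), 14.03624439239502) [[ 0.5122 -0.1243  0.048 ]]
```

>>> send_rows([
  [[-0.005,0,0,0,0,0,-1],[-0.005,0,0,0,0,0,-1],[-0.005,0,0,0,0,0,-1],[-0.005,0,0,0,0,0,-1],[-0.005,0,0,0,0,0,-1],[0,0,0,0,0,0,-1]],
])

```text
time_s: 5.8
position: [0.5609, -0.0083, 0.0303]
tool_rot: [[0.352, 0.936, -0.001], [0.936, -0.352, -0.001], [-0.001, -0.0, -1.0]]
ft_force: [-0.3, -0.4, 0.6]
grip_width: 0.0002
gripper_force: 0.0
```

```bash
python3 look.py d3 | head -3; python3 cmp.py d3.pkl
```

```text
5.8 [ 0.5609 -0.0083  0.0303] [-0.276  -0.3713  0.5512]
top [[204, 251], [197, 270], [228, 280], [231, 260]] [[0.5749454735249755, -0.027357546483968265], [0.5385798948857433, -0.013316623653976206], [0.5155967062744452, -0.07213935560157009], [0.5540732764089589, -0.07895023185997896]]
scene [[380, 317], [371, 319], [375, 329]] [[0.5369030385618543, -0.08611066967704681], [0.5516752689270894, -0.09084619486815973], [0.5572556431227897, -0.07211856623920418]]
n [-0.0187  0.0283  0.9994] rms 0.0014912294305174218 lean 0.03391443636711725 z 0.05644905221394839
key (293.02777777777777, 286.3425925925926) [[ 0.4901 -0.1969  0.053 ]]
lcd ((253.9705810546875, 276.61767578125), (33.22737503051758, 8.48874568939209), 14.03624439239502) [[ 0.5132 -0.1258  0.048 ]]
```

>>> send_rows([
  [[-0.005,0,0,0,0,0,-1],[-0.005,0,0,0,0,0,-1],[-0.005,0,0,0,0,0,-1],[-0.005,0,0,0,0,0,-1],[0,0,0,0,0,0,-1]],
])

```text
time_s: 6.52
position: [0.5539, -0.027, 0.0303]
tool_rot: [[0.352, 0.936, -0.001], [0.936, -0.352, -0.001], [-0.001, -0.0, -1.0]]
ft_force: [-0.4, 1.0, -0.4]
grip_width: -0.0001
gripper_force: 0.0
```

```bash
python3 look.py d4 | head -3; python3 cmp.py d4.pkl
```

```text
6.525 [ 0.5539 -0.027   0.0303] [-0.4041  0.9507 -0.4252]
top [[214, 255], [207, 273], [229, 280], [231, 260]] [[0.5658873874330668, -0.04647962722274471], [0.5315843204538535, -0.03234867760329477], [0.5154793853727249, -0.07404637141106388], [0.5540732764089589, -0.07895023185997896]]
scene [[385, 345], [380, 347]] [[0.5610393016000941, -0.04027846627443796], [0.5698225724941068, -0.041610073637181916]]
n [0.0013 0.0011 1.    ] rms 0.0014788583645529033 lean 0.001677975553282574 z 0.05648753359737616
key (293.6454545454545, 285.77272727272725) [[ 0.491 -0.198  0.053]]
lcd ((254.43638610839844, 275.8168640136719), (33.736480712890625, 8.604414939880371), 14.534454345703125) [[ 0.5146 -0.1267  0.048 ]]
```

The scale reads level (lean 0.0017 rad), so I back off and rise, then check that it stays.

>>> send_rows([
  [[0.006,0,0,0,0,0,-1],[0.02,0,0,0,0,0,-1],[0.02,0,0,0,0,0,-1],[0.01,0,-0.03,0,0,0,-1],[0,0,-0.05,0,0,0,-1],[0,0,-0.05,0,0,0,-1],[0,0,-0.03,0,0,0,-1]],
])

```text
time_s: 7.5
position: [0.5744, 0.0277, 0.193]
tool_rot: [[0.35, 0.937, 0.003], [0.937, -0.35, -0.0], [0.001, 0.003, -1.0]]
ft_force: [-0.1, -0.9, 0.3]
grip_width: -0.0001
gripper_force: 0.0
```

>>> send_rows([
  [[0,0,0,0,0,0.17,-1],[0,0,0,0,0,0.17,-1],[0,0,0,0,0,0.17,-1],[0,0,0,0,0,0.17,-1],[0,0,0,0,0,0.17,-1],[0,0,0,0,0,0.17,-1],[0,0,0,0,0,0.17,-1],[0,0,0,0,0,0.17,-1],[0,0,0,0,0,0.17,-1],[0,0,0,0,0,0,-1]],
])

```text
time_s: 8.75
position: [0.574, 0.0274, 0.1903]
tool_rot: [[0.951, -0.31, -0.0], [-0.31, -0.951, 0.0], [-0.0, -0.0, -1.0]]
ft_force: [-0.7, 0.3, -0.9]
grip_width: 0.0001
gripper_force: 0.0
```

```bash
python3 look.py d5; python3 cmp.py d5.pkl
python3 - <<'E'
import pickle,cv2
from h import *
s,d=pickle.load(open('d5.pkl','rb')); n='scene'
m=mask(d[n],(100,130,60),(130,255,255),(345,230,390,265)); M=cv2.moments(m,True); print(ray(d[n],(M['m10']/M['m00'],M['m01']/M['m00']),.053),M['m00'])
print(s['tool_rot'])
cv2.imwrite('pics/t5.png',cv2.resize(d['top']['image'][195:315,150:350,::-1],(800,480),interpolation=2))
E
```

```text
8.75 [0.574  0.0274 0.1903] [-0.6884  0.254  -0.8629]
top [[213, 254], [207, 273], [229, 280], [231, 260]] [[0.567972042097305, -0.04459473774079625], [0.5315843204538535, -0.03234867760329477], [0.5154793853727249, -0.07404637141106388], [0.5540732764089589, -0.07895023185997896]]
scene [[393, 313], [371, 319], [380, 347], [403, 343]] [[0.5141031174536868, -0.08094486431604467], [0.5516752689270894, -0.09084619486815973], [0.5698225724941068, -0.041610073637181916], [0.5348097529765321, -0.028051171046171025]]
top key 293.6140350877193 285.67543859649123
scene key 365.7435897435897 245.43589743589743
pan normal [-0.0628  0.0213  0.9978] [ 0.5532 -0.1807  0.0554] bench [-0.0007  0.0018  1.    ] lean 0.06518791611318259
n [-0.0003  0.0042  1.    ] rms 0.0014463654400338804 lean 0.0042595240125771 z 0.05649079199461706
key (293.6140350877193, 285.67543859649123) [[ 0.4912 -0.198   0.053 ]]
lcd ((254.30142211914062, 275.8374328613281), (33.48551559448242, 8.496859550476074), 14.534457206726074) [[ 0.5146 -0.1264  0.048 ]]
[[ 0.49068168 -0.19624037  0.053     ]] 117.0
[[ 9.50636871e-01 -3.10305551e-01 -6.40305328e-05]
 [-3.10305549e-01 -9.50636873e-01  4.19176028e-05]
 [-7.38770503e-05 -1.99793892e-05 -9.99999997e-01]]
```

View pics/t5.png

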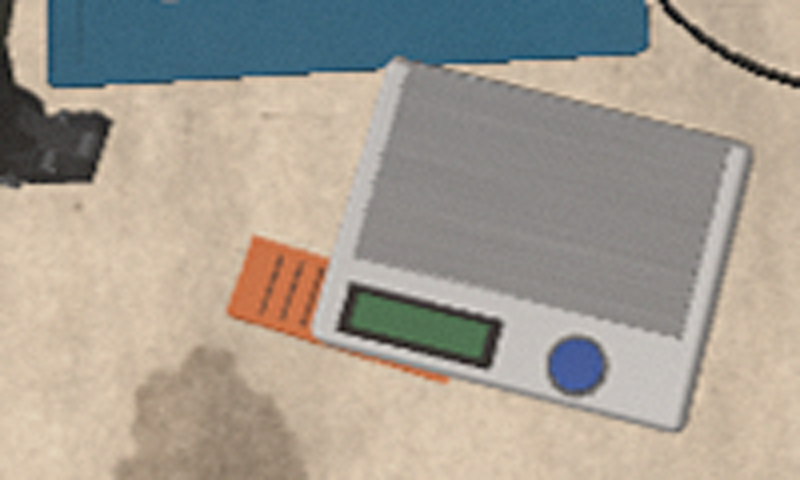

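The top crop shows the wedge in place under the front-left corner and the scale level. The key is clear at crop (577,366). Now I go above it.

>>> send_rows([
  [[-0.001,0.04,0,0,0,0,-1],[-0.002,0.04,0,0,0,0,-1],[-0.001,0.04,0,0,0,0,-1],[-0.002,0.04,0,0,0,0,-1],[-0.001,0.04,0,0,0,0,-1],[-0.002,0.039,0,0,0,0,-1],[0,0,0.04,0,0,0,-1],[0,0,0.04,0,0,0,-1],[0,0,0.02,0,0,0,-1],[0,0,0,0,0,0,-1]],
])

```text
time_s: 10.1
position: [0.4902, -0.1975, 0.0893]
tool_rot: [[0.95, -0.311, -0.002], [-0.311, -0.95, 0.002], [-0.003, -0.001, -1.0]]
ft_force: [0.3, 0.2, -0.1]
grip_width: 0.0002
gripper_force: 0.0
```

Run:
```python
from rig import telemetry, optics
from h import *; import pickle
np.set_printoptions(precision=4,suppress=True)
s=telemetry.observe(); w=optics.get_image('wrist'); pickle.dump((s,w),open('d6.pkl','wb')); print(s['time_s'],s['position'],s['ft_force'])
m=mask(w,(100,130,60),(130,255,255)); n,l,st,c=cv2.connectedComponentsWithStats(m)
for i in range(1,n):
    if st[i,4]>60: print(st[i],wray(s,w,c[i],.055))
cv2.imwrite('pics/w6.png',w['image'][:,:,::-1])
```

```text
10.1 [ 0.4902 -0.1975  0.0893] [ 0.3079  0.2163 -0.0983]
[294 267  48  31 852] [[ 0.4985 -0.1985  0.055 ]]
```

View pics/w6.png

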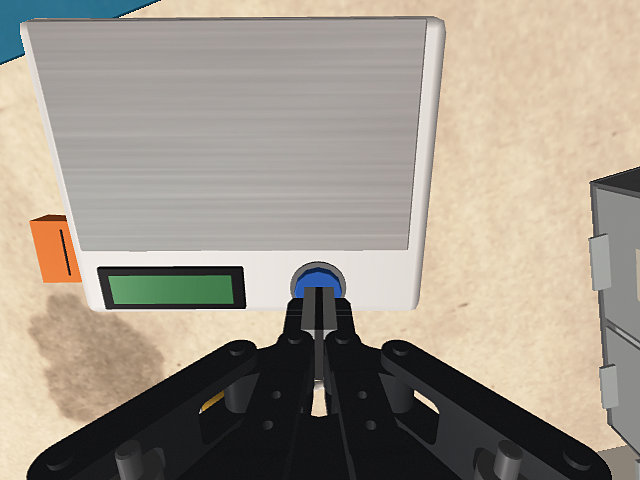

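The wrist view shows the fingertips at the front half of the blue key (key back edge row 267, pan edge row 250). I nudge 3 mm back and press in small steps.

>>> send_rows([
  [[0.003,0,0.005,0,0,0,-1],[0,0,0.003,0,0,0,-1],[0,0,0.0015,0,0,0,-1],[0,0,0.0015,0,0,0,-1],[0,0,0.0015,0,0,0,-1],[0,0,0,0,0,0,-1]],
])

```text
time_s: 10.9
position: [0.4934, -0.199, 0.0779]
tool_rot: [[0.95, -0.313, 0.0], [-0.313, -0.95, -0.0], [0.0, 0.0, -1.0]]
ft_force: [-0.2, -0.5, 2.0]
grip_width: 0.0002
gripper_force: 0.9
```

>>> send_rows([
  [[0,0,0.0005,0,0,0,-1],[0,0,0,0,0,0,-1]],
])

```text
time_s: 11.15
position: [0.4934, -0.199, 0.0774]
tool_rot: [[0.95, -0.313, 0.0], [-0.313, -0.95, -0.0], [0.0, 0.0, -1.0]]
ft_force: [-0.7, 0.1, 1.8]
grip_width: 0.0004
gripper_force: 1.0
```

>>> send_rows([
  [[0,0,0.0005,0,0,0,-1],[0,0,0.0005,0,0,0,-1],[0,0,0.0005,0,0,0,-1],[0,0,0,0,0,0,-1]],
])

```text
time_s: 11.65
position: [0.4934, -0.199, 0.0758]
tool_rot: [[0.95, -0.313, 0.0], [-0.313, -0.95, -0.0], [0.0, 0.0, -1.0]]
ft_force: [0.2, -0.1, 2.6]
grip_width: -0.0001
gripper_force: 1.4
```

>>> send_rows([
  [[0,0,0.0005,0,0,0,-1],[0,0,0,0,0,0,-1]],
])

```text
time_s: 11.9
position: [0.4934, -0.199, 0.0756]
tool_rot: [[0.95, -0.313, 0.0], [-0.313, -0.95, -0.0], [0.0, 0.0, -1.0]]
ft_force: [-0.6, 0.1, 6.1]
grip_width: 0.0002
gripper_force: 2.9
```

```bash
python3 look.py d7 | head -1; python3 cmp.py d7.pkl | head -1; python3 -c "
from rig import telemetry
import pickle;s,d=pickle.load(open('d7.pkl','rb'));print(s['ft_force'],s['position'])"
```

```text
11.9 [ 0.4934 -0.199   0.0756] [-0.5959  0.114   6.1143]
n [ 0.0223 -0.0071  0.9997] rms 0.002295541036443635 lean 0.023453002696576464 z 0.34942126935091766
[-0.59594993  0.11396182  6.11425321] [ 0.49338119 -0.19900268  0.07562229]Traceback (most recent call last):
  File "look.py", line 9, in <module>
    m=mask(d[n],(100,130,60),(130,255,255),roi); M=cv2.moments(m,True); print(n,'key',M['m10']/M['m00'],M['m01']/M['m00'])
                                                                                      ~~~~~~~~^~~~~~~~~
ZeroDivisionError: float division by zero
Traceback (most recent call last):
  File "cmp.py", line 14, in <module>
    o=pickle.load(open(f,'rb')); an(o if isinstance(o,dict) else o[1])
                                 ~~^^^^^^^^^^^^^^^^^^^^^^^^^^^^^^^^^^^
  File "cmp.py", line 11, in an
    m=mask(a,(100,130,60),(130,255,255),(265,265,315,315)); M=cv2.moments(m,True); p=(M['m10']/M['m00'],M['m01']/M['m00']); print('key',p,ray(a,p,.053))
                                                                                      ~~~~~~~~^~~~~~~~~
ZeroDivisionError: float division by zero
```

The key has bottomed out: force jumped to 6.1 N while the tool moved 0.2 mm. I hold briefly, release, and check.

>>> send_rows([
  [[0,0,0,0,0,0,-1],[0,0,-0.003,0,0,0,-1],[0,0,-0.004,0,0,0,-1],[0,0,-0.03,0,0,0,-1],[0,0,-0.05,0,0,0,-1],[0,-0.05,-0.05,0,0,0,-1],[0,-0.05,-0.01,0,0,0,-1],[0,-0.05,0,0,0,0,-1],[0,-0.05,0,0,0,0,-1],[0,-0.05,0,0,0,0,-1],[0,0,0,0,0,0,-1]],
])

```text
time_s: 13.38
position: [0.5699, 0.0359, 0.2162]
tool_rot: [[0.951, -0.309, -0.001], [-0.309, -0.951, 0.001], [-0.001, -0.0, -1.0]]
ft_force: [0.0, -0.2, -0.1]
grip_width: 0.0001
gripper_force: 0.0
```

```bash
python3 look.py d8; python3 cmp.py d8.pkl d5.pkl
```

```text
13.375 [0.5699 0.0359 0.2162] [ 0.014  -0.2298 -0.1209]
top [[213, 254], [207, 273], [229, 280], [231, 260]] [[0.567972042097305, -0.04459473774079625], [0.5315843204538535, -0.03234867760329477], [0.5154793853727249, -0.07404637141106388], [0.5540732764089589, -0.07895023185997896]]
scene [[393, 313], [371, 319], [380, 347], [403, 343]] [[0.5141031174536868, -0.08094486431604467], [0.5516752689270894, -0.09084619486815973], [0.5698225724941068, -0.041610073637181916], [0.5348097529765321, -0.028051171046171025]]
top key 293.6545454545454 285.75454545454545
scene key 365.76271186440675 245.48305084745763
pan normal [-0.0634  0.0204  0.9978] [ 0.5532 -0.1807  0.0555] bench [0.0119 0.0004 0.9999] lean 0.07793475187802579
n [-0.0002  0.0015  1.    ] rms 0.0014184907686199011 lean 0.0014980727118396324 z 0.05652026516842046
key (293.6545454545454, 285.75454545454545) [[ 0.4911 -0.1981  0.053 ]]
lcd ((254.30413818359375, 275.8703308105469), (33.49943923950195, 8.801959991455078), 15.068489074707031) [[ 0.5145 -0.1264  0.048 ]]
n [-0.0003  0.0042  1.    ] rms 0.0014463654400338804 lean 0.0042595240125771 z 0.05649079199461706
key (293.6140350877193, 285.67543859649123) [[ 0.4912 -0.198   0.053 ]]
lcd ((254.30142211914062, 275.8374328613281), (33.48551559448242, 8.496859550476074), 14.534457206726074) [[ 0.5146 -0.1264  0.048 ]]
```

The scale is level and nothing has shifted, so I hand in.

```bash
python3 -c "
from rig import env
print(env.close_job())"
```

```text
the job is handed in; nothing more can be done
None
```

The wedge is under the short foot and the scale stands level (about 0.002 rad lean, shifted roughly 5 mm); the zero key was pressed to its stop and released, and the job is handed in, though the hand-in returned no verdict.

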